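# Unhook the paint-pot tray from the bench rack

### The arm

A 6-joint arm with a two-finger parallel gripper is mounted at the origin on the work surface. World frame = base frame: x ahead of the robot, y to its left, z up, the work surface at z = 0. Lengths are in m, angles in rad, forces in N, time in s.
With the tool pointing down it reaches from about 0.275 to 0.85 m from the base axis. Payload 19 kg.
Tool frame: the origin (TCP) lies midway between the tips of the shut fingers; the grasp point (between the pads) lies 19 mm behind it (ctrl.tcp_to_grasp is the distance from the TCP to the grasp point, in m); z points along the fingers, y is the line along which they close (so a half turn about z gives the same grasp; the last joint's range is limited). The gripper opens to 85 mm and grips with 20 to 120 N. Pads are 22 mm wide; open, the fingers measure 114 mm over their backs; the gripper's body (76 mm by 85 mm) begins 54 mm behind the grasp point. The pads swing forward as they close: fully open they stand 13 mm farther back than shut.
Start: joints at [-1.324, 0.15, 1.437, -0, 1.554, -0.134], TCP at [0.214, -0.534, 0.231] pointing down, gripper open.
Joint ranges: [-2.8, 2.8], [-0.68, 2.1], [0.12, 2.68], [-1.39, 4.53], [0.16, 2.79], [-2.81, 2.81]. Speed limits (rad/s): [1.89, 1.89, 2.22, 3.01, 3.01, 3.01].

### API

Orientations are given as a rotation vector (axis times angle).
In Python, from workcell import ctrl, eyes, finish_job gives the robot as it stands (ctrl), with the cameras (eyes) and the job as plain functions. Calls block until the motion is done:
- ctrl.movep(position, orientation): joint-space move of the TCP to a pose.
- ctrl.line_to(position, orientation=None, speed=0.15, stop_force=None): straight line of the TCP; orientation=None keeps the orientation; speed is the mean speed in m/s. With stop_force (N) it stops when the force on the tool has changed by that much, and returns True; else False.
- ctrl.move_joints(angles): joint-space move.
- ctrl.set_gripper(opening, grasp_force=None): opening from 0.0 (shut) to 1.0 (fully open); grasp_force is the grip in N (None keeps the last); returns when the fingers have stopped.
- ctrl.hold(seconds).
- ctrl.ik(position, orientation): joint angles nearest the present ones, or None.
- ctrl.observe(): the state.
- eyes.camera(name): name is "side" or "top" or "wrist"; returns the picture (384x512x3 uint8, blue, green, red); there is no depth.
- eyes.camera_params(name): a dict with "mtx" (3x3 intrinsics, pixels), "R" (3x3) and "t" (3): a world point X has camera coordinates R X + t; the wrist camera has in their place "tool_from_camera" (4x4, takes a point from camera to tool coordinates, whose origin is the TCP and whose axes are the flange's). Camera axes: x right, y down, z forward; pixel columns grow to the right and rows downward; lengths in m; the calibration is good to about 2 mm. A picture is of the moment at which its call begins: read the wrist's pose just before it. camera_params takes no time and is no camera call.
A pose or a line that the arm cannot do raises ctrl.MotionError and nothing moves.
- finish_job(): hands the job in; it is judged then, once.
The state is a dict: "time": time; "joint_pos": joint angles; "joint_vel": joint speeds; "joint_efforts": joint torques, N m; "tool_pos": TCP position; "ee_rot": TCP orientation; "contact_force": force on the tool from outside, world axes, zero at the start; "ft_torque": the same for the moment, N m; "finger_gap": opening from 0.0 (shut) to 1.0 (fully open); "finger_force": force on a finger pad.
Only numpy, scipy, OpenCV 4.12 (cv2) and the standard library are available. Lean on these libraries where they do the work, as an engineer would, in place of code of your own. Each camera call takes 0.05 s, during which the arm holds its last target. There are 200 camera calls.

### The job

Take the tray that holds the two paint pots out of the bench rack and set it down in the middle of the green cutting mat, pots still standing in it. It has a stop: draw it slowly until its rear tab touches the keeper bar, ease it back a hair, lift the front to tip the tray back while keeping the tab close behind the bar, until the tab dips under it, and draw it out, gently, never pulling or prising against the bar. Leave the other tray, the glue bottle and the roll of tape as they are.

Things in the scene. Friction and masses are not known exactly. Their poses are not given: they have to be found in the camera images.
- rack: White bench rack fixed to the bench, 176 deep (x), 216 wide (y), 134 mm high; origin under its centre, front at -x. On its upper shelf, 70 mm above the origin, are two open-topped bays 96 mm wide, centred at y = +52 and -52 mm, each with a 90 mm wide sliding tray between 14 mm guides. Cheeks at y = +-104 mm rise to 64 mm over the shelf from x = -66 mm back.
- rack_front (a point): Middle of the front edge of the rack's upper shelf (x = -88, y = 0, z = 70 mm in the rack). Trays draw out towards the rack's -x.
- bar_zone (a point): Middle of the slots that carry the keeper bar (rack x = -18, y = 0, z = 118.5 mm). The bar, a flat strip across both bays, is 20 mm (x) by 6 mm high, underside 45.5 mm over the shelf. It is an adjustable stop, clamped anywhere up to 30 mm before or behind this point; its true place is not measured: find it by drawing the tray until the tab meets it.
- pot_tray: The tray to take: white plastic, 160 long (x), 90 wide, 44 mm high, walls and floor 4 mm, 0.1 to 0.2 kg, open above, holding two paint pots. Origin under its centre, front wall at -x, axes as the rack's. A cross divider 34 mm high stands at x = 8 mm; the half before it is empty.
- tray_grip (a point): Top edge of the tray's front wall at its middle (4 mm thick, 44 mm above the underside), to be pinched across its thickness (along the tray's x) from above, one finger inside the tray.
- tray_tab (a point): Middle of the top edge of the stop tab on the tray's rear wall (60 mm wide, tray x = 76 to 80 mm), 51 mm above the underside: with the tray level it cannot pass the bar (45.5 mm). With the front raised 19 to 24 degrees, the heel resting on the shelf, it dips to about 43 mm and passes under.
- tray_heel (a point): Middle of the line across the tray's underside (tray x = 64, z = 0 mm) on which it tips back; behind it the underside slopes up 7 mm to the rear edge. Tipping on this line carries the tab's top rearward (18 mm at 21 degrees), so keep drawing the heel forward to hold the tab within 4 mm behind the bar: with the tab further in, the side walls jam under the bar.
- parts_tray: The other tray, same make, in the other bay, holding loose kit bits, no pots. To be left alone.
- pot_a: Paint pot, grey with black cap, 29 mm diameter, 31 mm high, 30 g, standing in the tray behind the divider; origin at the centre of its underside, z up its axis.
- pot_b: Second paint pot, the same.
- mat: Green cutting mat with a white grid, 220 (x) x 300 (y) x 3 mm, fixed to the bench; origin at the centre of its underside.
- glue: Small white glue bottle with orange cap, 36 mm diameter, 58 mm high, standing on the bench; origin at the centre of its underside. Leave alone.
- tape: Roll of masking tape lying flat on the bench, 56 mm diameter, 20 mm high; origin at the centre of its underside. Leave alone.

How it is judged:
On the way, in this order (a step that is already met when the one before it is completed fails the run):
1. the tray is drawn forward until its stop tab comes near the keeper bar (x of tray_tab in the frame of rack below 0.03 m), for 0.1 s.
2. the stop tab is out from under the keeper bar, in front of the bar's slots or well above the rack ((x of tray_tab in the frame of rack below -0.065 m or z of tray_tab in the frame of rack above 0.16 m)), for 0.1 s.
At the end, for the whole second after the job is handed in: The pot tray lies flat and still on the cutting mat, its centre within 50 mm of the mat's centre, released, with both paint pots standing upright in it; the other tray, the glue and the tape are where they were (horizontal distance between pot_tray and mat below 0.05 m and height (world z) of pot_tray below 0.008 m and angle between pot_tray's own z axis and vertical below 0.06 rad and linear speed of pot_tray below 0.02 m/s and horizontal distance between each of pot_a, pot_b and pot_tray below 0.085 m and height (world z) of each of pot_a, pot_b below 0.025 m and angle between each of pot_a, pot_b's own z axis and vertical below 0.3 rad); the robot touches nothing.
It fails at once if the pot tray is forced against the rack or its keeper bar (more than 22 N) (contact force between pot_tray and rack above 22 N).
It fails at once if the tray is let go of while still above the mat (its underside more than 20 mm above the bench) (horizontal distance between pot_tray and mat below 0.15 m and height (world z) of pot_tray above 0.02 m and contact force between pot_tray and the fingers below 0.2 N).
It fails at once if a paint pot falls over (angle between any of pot_a, pot_b's own z axis and vertical above 1 rad).
It fails at once if the other tray is moved more than 15 mm (distance of parts_tray from where it was at the start of the episode above 0.015 m).
It fails at once if the glue bottle or the roll of tape is moved more than 20 mm (distance of any of glue, tape from where it was at the start of the episode above 0.02 m).
It also fails if it takes over 72 s, if anything falls off the work surface, if the arm or the gripper's body presses on something with over 40 N, if the wrist force passes 120 N, or if a joint passes its speed limit or range.

## Working session

There is one attempt and no reset: what is moved stays moved. The work goes in short steps, each a Python script; the robot and the scene stay as the last script left them, time stands still between calls to the robot, and variables do not carry over. Pictures are saved under pics/ and viewed, at most 10 in all, crops included, and the job is handed in when it is done.

```bash
mkdir -p pics
python3 - <<'E'
from workcell import ctrl, eyes, finish_job
import cv2,numpy as np
ims=[eyes.camera(n) for n in("top","side")]
for n,i in zip(("top","side"),ims): cv2.imwrite(f"pics/{n}0.png",i)
np.set_printoptions(precision=4,suppress=True)
for n in("top","side","wrist"): print(n,eyes.camera_params(n))
o=ctrl.observe(); print(o, ctrl.tcp_to_grasp)
E
```

```text
top {'mtx': array([[487.2969,   0.    , 247.8308],
       [  0.    , 487.2969, 190.3374],
       [  0.    ,   0.    ,   1.    ]]), 'R': array([[ 0.0367, -0.9993,  0.0003],
       [-0.9765, -0.0359, -0.2126],
       [ 0.2125,  0.0075, -0.9771]]), 't': array([-0.0411,  0.5748,  0.9743])}
side {'mtx': array([[388.388 ,   0.    , 252.884 ],
       [  0.    , 388.388 , 196.0811],
       [  0.    ,   0.    ,   1.    ]]), 'R': array([[ 0.9896, -0.1435,  0.0069],
       [-0.0763, -0.5656, -0.8211],
       [ 0.1217,  0.8121, -0.5707]]), 't': array([-0.568 ,  0.1113,  0.7862])}
wrist {'mtx': array([[290.1261,   0.    , 255.1372],
       [  0.    , 290.1261, 190.7349],
       [  0.    ,   0.    ,   1.    ]]), 'tool_from_camera': array([[ 0.0001, -0.9557, -0.2945,  0.0748],
       [ 1.    ,  0.0001, -0.    , -0.0003],
       [ 0.0001, -0.2945,  0.9557, -0.1419],
       [ 0.    ,  0.    ,  0.    ,  1.    ]])}
{'time': 0.1, 'joint_pos': array([-1.324 ,  0.1509,  1.438 ,  0.    ,  1.5538, -0.1341]), 'joint_vel': array([-0.0001, -0.0024, -0.0009,  0.0004, -0.0011,  0.0019]), 'joint_efforts': array([  0.0052, -71.4382, -57.179 ,  -0.0002,   0.0072,   0.    ]), 'tool_pos': array([ 0.2136, -0.5336,  0.2307]), 'ee_rot': array([-3.0837, -0.5944,  0.0001]), 'contact_force': array([ 0.3495, -0.8886,  0.1175]), 'ft_torque': array([-0.0192,  0.0122, -0.0384]), 'finger_force': 0.0, 'finger_gap': 1.0040512601603522} 0.0187
```

View pics/top0.png

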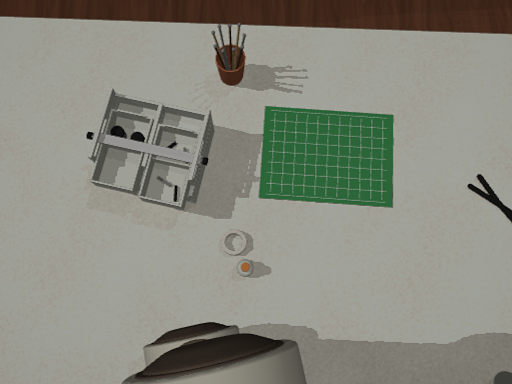

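View pics/side0.png

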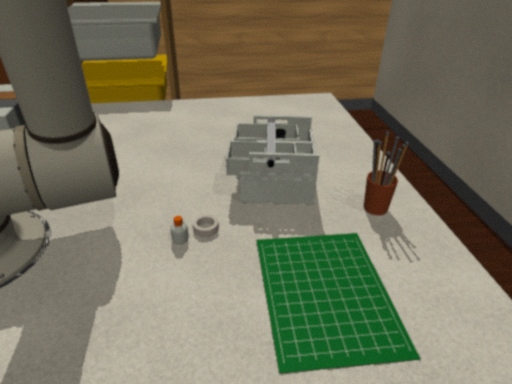

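The top view shows the rack at about (150,150), with its front toward the robot. The pots, at (118,132) and (138,138), are in the left (+y) bay. The mat is centred near (327,157), the tape is at (235,242) and the glue at (245,268). I'll zoom in on the rack.

Run:
```python
import cv2
i=cv2.imread("pics/top0.png")[85:215,80:220]
cv2.imwrite("pics/c1.png",cv2.resize(i,None,fx=4.6,fy=4.6,interpolation=cv2.INTER_CUBIC))
```

```text
(no output)
```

View pics/c1.png

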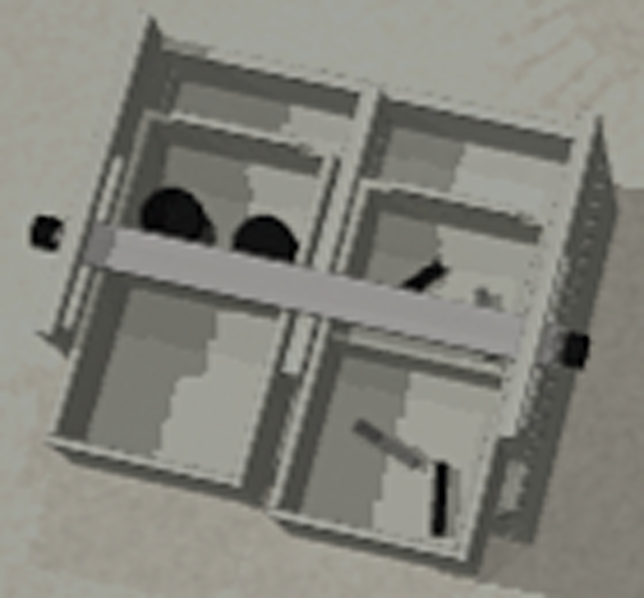

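The crop (4.6x, offset 80,85) shows the pot tray's front-wall top running from about (50,437) to (250,485). The parts tray's front-wall top runs from (272,512) to (470,560). The bar crosses from (85,240) to (525,330), and the cheek back tops are at (152,20) and (598,118). I'll turn these into coordinates.

```bash
cat > h.py <<'E'
import numpy as np,cv2
from workcell import ctrl, eyes, finish_job
np.set_printoptions(precision=4,suppress=True)
def ray(name,uv,z,T=None):
    p=eyes.camera_params(name); d=np.linalg.inv(p["mtx"])@[uv[0],uv[1],1]
    if name=="wrist":
        M=T@p["tool_from_camera"]; c=M[:3,3]; d=M[:3,:3]@d
    else:
        R=p["R"]; c=-R.T@p["t"]; d=R.T@d
    return c+d*(z-c[2])/d[2]
def proj(name,X,T=None):
    p=eyes.camera_params(name)
    if name=="wrist":
        M=np.linalg.inv(T@p["tool_from_camera"]); x=M[:3,:3]@X+M[:3,3]
    else: x=p["R"]@X+p["t"]
    u=p["mtx"]@x; return u[:2]/u[2]
E
python3 - <<'E'
from h import *
c=lambda u,v:(u/4.6+80-.39,v/4.6+85-.39)
P=dict(potL=(c(50,437),.114),potR=(c(248,486),.114),parL=(c(272,512),.114),parR=(c(470,560),.114),
 cheekLb=(c(152,20),.134),cheekRb=(c(598,118),.134),barLf=(c(85,260),.1215),barRf=(c(520,355),.1215),barLb=(c(92,228),.1215),barRb=(c(527,322),.1215),
 potRearL=(c(150,115),.114),potRearR=(c(335,155),.114),capA=(c(172,214),.105),capB=(c(265,240),.105))
Q={k:ray("top",*v) for k,v in P.items()}
for k in Q: print(k,Q[k])
for a,b in(("potL","potR"),("parL","parR"),("cheekLb","cheekRb"),("barLf","barRf"),("potL","potRearL"),("barLf","barLb")):
    d=Q[b]-Q[a];print(a,b,np.linalg.norm(d),np.degrees(np.arctan2(d[1],d[0])))
im=cv2.imread("pics/top0.png"); m=cv2.inRange(cv2.cvtColor(im,cv2.COLOR_BGR2HSV),(45,80,40),(85,255,255))
m[:, :240]=0
m=cv2.morphologyEx(m,cv2.MORPH_CLOSE,np.ones((5,5)))
r=cv2.minAreaRect(cv2.findNonZero(m)); print(r)
q=np.array([ray("top",x,.003) for x in cv2.boxPoints(r)]);print(q,q.mean(0),np.linalg.norm(q[1]-q[0]),np.linalg.norm(q[2]-q[1]))
print("tape",ray("top",(235,242),.02),"glue",ray("top",(245,268),.058))
E
```

```text
potL [0.5751 0.2991 0.114 ]
potR [0.5563 0.21   0.114 ]
parL [0.545  0.1985 0.114 ]
parR [0.5269 0.1106 0.114 ]
cheekLb [0.7644 0.2667 0.134 ]
cheekRb [0.7251 0.0639 0.134 ]
barLf [0.6546 0.2895 0.1215]
barRf [0.618  0.0935 0.1215]
barLb [0.6696 0.2879 0.1215]
barRb [0.6332 0.0913 0.1215]
potRearL [0.7269 0.2695 0.114 ]
potRearR [0.7108 0.1839 0.114 ]
capA [0.6831 0.2577 0.105 ]
capB [0.6723 0.2144 0.105 ]
potL potR 0.09102992724163161 -101.93864419964133
parL parR 0.08976458206221025 -101.64096857426391
cheekLb cheekRb 0.20664983525874916 -100.9713008130697
barLf barRf 0.1993660973256498 -100.58392553770318
potL potRearL 0.15462894694677992 -11.032008010109223
barLf barLb 0.015092195684897662 -6.075987554244232
((327.9562072753906, 156.13491821289062), (132.65040588378906, 91.781982421875), 3.9451863765716553)
[[ 0.5735 -0.0443  0.003 ]
 [ 0.7923 -0.0521  0.003 ]
 [ 0.7811 -0.3607  0.003 ]
 [ 0.5636 -0.3404  0.003 ]] [ 0.6776 -0.1994  0.003 ] 0.21898149728048705 0.3087910950792667
tape [0.4696 0.0039 0.02  ] glue [ 0.4127 -0.0201  0.058 ]
```

The measured sizes agree with the given ones: 91 and 90 mm tray widths, a 219 mm mat, a 207 mm rack width. Rack yaw is about -11.2° with the origin near (0.658, 0.182), which puts the pot tray's front at rack x of about -105 mm. Next I check reachability over the whole route and take a close wrist view.

```bash
cat >> h.py <<'E'
from scipy.spatial.transform import Rotation as Ro
Z=np.array([0,0,1.])
def axes(yaw): return np.array([np.cos(yaw),np.sin(yaw),0]),np.array([-np.sin(yaw),np.cos(yaw),0])
def rot(yaw,th=0.,s=1):   # tool z down, tool y = s*rack x, tipped back by th about rack y
    u,v=axes(yaw); R=Ro.from_matrix(np.c_[s*v,s*u,-Z]); return Ro.from_rotvec(th*v)*R
def T():
    o=ctrl.observe(); M=np.eye(4); M[:3,:3]=Ro.from_rotvec(o["ee_rot"]).as_matrix(); M[:3,3]=o["tool_pos"]; return M
E
python3 - <<'E'
from h import *
yaw=np.radians(-11.2);u,v=axes(yaw);O=np.array([.6584,.1824,0])
for s in(1,-1):
    for n,p,th in(("grasp",O-.103*u+.052*v+.088*Z,0),("tilt",O-.16*u+.052*v+.13*Z,.4),("out",O-.2*u+.052*v+.25*Z,.4),("mat",np.array([.678,-.199,.02])-.078*u,0)):
        print(s,n,ctrl.ik(p,rot(yaw,th,s).as_rotvec()))
s=1
ctrl.movep(O-.09*u+.052*v+.25*Z,rot(yaw,0,s).as_rotvec())
M=T(); np.save("Tw.npy",M); im=eyes.camera("wrist"); cv2.imwrite("pics/w1.png",im)
o=ctrl.observe(); print(o["time"],o["tool_pos"],o["contact_force"])
E
```

```text
1 grasp [ 0.2961  0.3295  1.5131 -0.      1.299   0.4916]
1 tilt [0.2482 0.4288 1.3411 0.1702 1.7341 0.4406]
1 out [0.2751 0.2993 1.2704 0.1895 1.9264 0.5048]
1 mat [-0.4191  0.4088  1.5548 -0.      1.1779 -0.2236]
-1 grasp [ 0.2961  0.3295  1.5131 -0.      1.299  -2.65  ]
-1 tilt [ 0.2482  0.4288  1.3411  0.1702  1.7341 -2.701 ]
-1 out [ 0.2751  0.2993  1.2704  0.1895  1.9264 -2.6368]
-1 mat None
3.1917 [0.5805 0.2503 0.25  ] [-0.5443 -0.3292  0.3127]
```

View pics/w1.png

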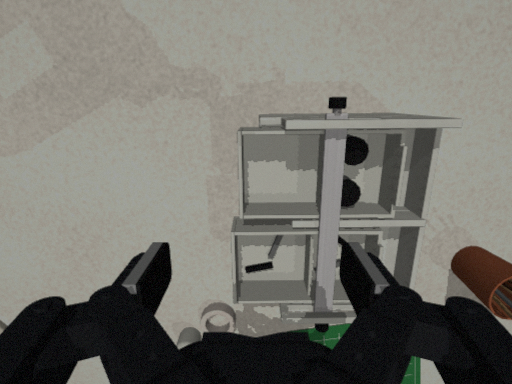

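The wrist view has rack x pointing right. The pot tray's front wall is near column 240, rows 130-215, its side walls are near rows 130 and 215, and the bar is near columns 323-346. I'll refine yaw and position from sub-pixel edges.

Run:
```python
from h import *
im=cv2.imread("pics/w1.png"); M=np.load("Tw.npy")
yaw=np.radians(-11.2);u,v=axes(yaw);O=np.array([.6584,.1824,0])
# rectify onto plane z=0.114 in rack frame, 4 px/mm... rack x -130..100, y 120..-120
def rect(z,x0,x1,y0,y1,k=3000):
    W,H=int((x1-x0)*k),int((y1-y0)*k)
    c=[(x0,y1),(x1,y1),(x1,y0),(x0,y0)]
    src=np.float32([proj("wrist",O+a*u+b*v+z*Z,M) for a,b in c])
    return cv2.warpPerspective(im,cv2.getPerspectiveTransform(src,np.float32([(0,0),(W,0),(W,H),(0,H)])),(W,H),flags=cv2.INTER_CUBIC)
r=rect(.114,-.13,.09,-.11,.11); 
for k in range(0,11,2):
    cv2.line(r,(0,k*66),(8,k*66),(0,0,255),2);cv2.line(r,(k*66,0),(k*66,8),(0,0,255),2)
cv2.imwrite("pics/r1.png",cv2.resize(r,(594,594)))
```

```text
(no output)
```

View pics/r1.png

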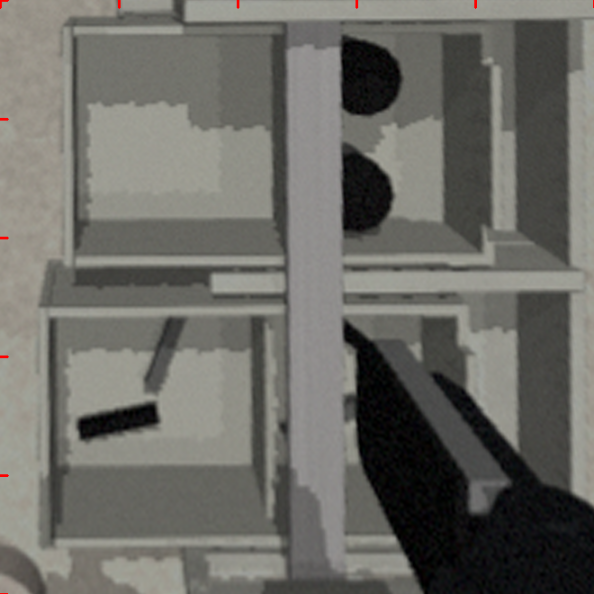

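In the rectified view (2.7 px/mm) the pot tray's front-wall top is at columns 66-76, so its middle is at rack x of about -103.7 mm. Its sides are at rows 26 and 265, and the yaw looks right to within a few tenths of a degree. I'll fit the lines and then do the grasp.

Run:
```python
from h import *
g=cv2.cvtColor(cv2.imread("pics/r1.png"),cv2.COLOR_BGR2GRAY).astype(float); g=cv2.GaussianBlur(g,(0,0),1.5)
def fit(a0,a1,b0,b1,ax,sgn):  # strongest signed gradient per row(ax=1)/col(ax=0)
    d=np.gradient(g,axis=ax)*sgn; P=[]
    for a in range(a0,a1):
        L=d[a,b0:b1] if ax==1 else d[b0:b1,a]; P.append((a,b0+L.argmax()))
    P=np.array(P,float)
    for _ in range(5):
        c=np.polyfit(*P.T,1); r=P[:,1]-np.polyval(c,P[:,0]); P=P[abs(r)<max(1,2*r.std())]
    return np.degrees(np.arctan(c[0])),np.polyval(c,(a0+a1)/2),r.std(),len(P)
print("pot front outer/inner",fit(45,245,56,72,1,1),fit(45,245,70,84,1,-1))
print("parts front inner",fit(325,530,45,62,1,-1))
print("bar L/R",fit(60,450,278,298,1,1),fit(240,310,332,350,1,-1))
print("pot lower side top/bottom",fit(85,275,248,261,0,1),fit(85,200,261,272,0,-1))
print("pot upper side inner",fit(85,270,27,40,0,-1))
print("parts lower side",fit(70,260,532,545,0,1),"upper",fit(70,260,300,312,0,1),fit(70,260,310,322,0,-1))
print("guide",fit(215,280,266,278,0,1),fit(215,280,285,300,0,-1), fit(350,570,285,300,0,-1))
```

```text
pot front outer/inner (np.float64(0.5689270318839689), np.float64(64.35018706963066), np.float64(0.2891425606940576), 196) (np.float64(0.6138015494264165), np.float64(72.12535663391587), np.float64(0.5128637301760999), 200)
parts front inner (np.float64(0.5826531453247535), np.float64(48.771559428343494), np.float64(0.2926451708252555), 191)
bar L/R (np.float64(0.6596715260210709), np.float64(288.2217158604752), np.float64(0.44217865702924575), 358) (np.float64(0.9234977798115824), np.float64(341.4650003899244), np.float64(0.5341824285127836), 43)
pot lower side top/bottom (np.float64(2.2458857231362055e-14), np.float64(256.00000000000006), np.float64(2.6048926968973313e-14), 190) (np.float64(-0.4140447065057118), np.float64(265.1679408548877), np.float64(0.2833704247911225), 112)
pot upper side inner (np.float64(-0.16288889300483872), np.float64(33.27425419809712), np.float64(0.42027087664504864), 185)
parts lower side (np.float64(-1.09005680646686), np.float64(537.0430690483371), np.float64(0.49620750448820905), 183) upper (np.float64(-0.5082199103821093), np.float64(306.6060911440904), np.float64(0.4117121269564497), 190) (np.float64(-0.8939177388627197), np.float64(315.5423391794352), np.float64(0.5226183068813124), 189)
guide (np.float64(-0.37562254372178266), np.float64(272.91979895104885), np.float64(0.23638277325601295), 65) (np.float64(-0.0801339051113823), np.float64(292.87622377622364), np.float64(0.3274758798077151), 65) (np.float64(-0.76016117523552), np.float64(291.20020684600763), np.float64(0.3834510456470606), 214)
```

All the edges agree on a +0.55° correction, so the yaw is about -10.7°. The front-wall midpoint is (0.567, 0.256), averaging both cameras. The bar's rear face should be about 55 mm of draw away. Grasping now.

Run:
```python
from h import *
yaw=np.radians(-10.75);r=rot(yaw).as_rotvec(); g=np.array([.567,.256,0])
ctrl.set_gripper(.4,35)
ctrl.movep(g+.16*Z,r)
print("touch",ctrl.line_to(g+.086*Z,r,speed=.06,stop_force=5))
f0=ctrl.observe(); ctrl.set_gripper(0.,35); ctrl.hold(.3); o=ctrl.observe()
for q in(f0,o): print(q["time"],q["tool_pos"],q["ee_rot"],q["contact_force"],q["ft_torque"],q["finger_gap"],q["finger_force"])
a=cv2.resize(eyes.camera("side")[90:230,200:350],(600,560)); cv2.imwrite("pics/s2.png",a)
```

```text
touch False
5.575 [0.5672 0.2561 0.0864] [2.4196 2.0034 0.001 ] [-0.0877  0.7599  0.1941] [-0.018   0.0146 -0.005 ] 0.40058683761278363 0.0
6.25 [0.5671 0.256  0.0863] [2.4196 2.0035 0.0006] [-1.8002  0.0649  4.7571] [-0.0365  0.1962  0.0317] 0.0424197279514387 36.57959282398224
```

View pics/s2.png

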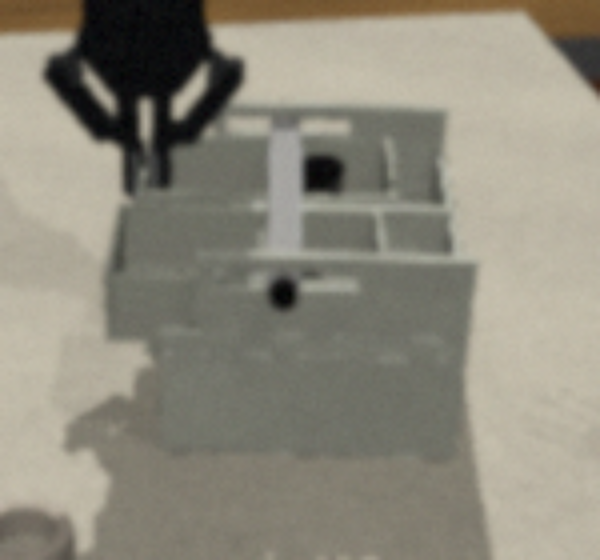

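The side view shows the fingers at about (145,160) astride the pot tray's front wall. The 3.6 mm gap fits the 4 mm wall. The grip pushes down about 4.8 N, so I'll relieve that in tiny steps and then draw.

Run:
```python
from h import *
yaw=np.radians(-10.75);u,v=axes(yaw);r=rot(yaw).as_rotvec(); p=np.array([.567,.256,.086])
def st(n):
    o=ctrl.observe(); f=o["contact_force"]; d=o["tool_pos"]-[.567,.256,.086]
    print(n,"t%.2f"%o["time"],"d_uvz mm",np.array([d@u,d@v,d[2]])*1e3,"F_uvz",np.array([f@u,f@v,f[2]]),"My",o["ft_torque"]@v,"gap%.3f ff%.1f"%(o["finger_gap"],o["finger_force"])); return o
for k in range(6):
    o=st("up%d"%k)
    if o["contact_force"][2]<1: break
    p=p+.0003*Z; ctrl.line_to(p,r,speed=.005); ctrl.hold(.15)
zc=p[2]
hit=ctrl.line_to(p-.02*u,r,speed=.02,stop_force=6); st(f"a{hit}")
if not hit:
    hit=ctrl.line_to(p-.045*u,r,speed=.02,stop_force=6); st(f"b{hit}")
if not hit:
    hit=ctrl.line_to(p-.064*u,r,speed=.008,stop_force=4); st(f"c{hit}"); ctrl.hold(.1); st("hold")
print(zc)
```

```text
up0 t6.30 d_uvz mm [0.0816 0.0545 0.2999] F_uvz [-1.8295 -0.9849  5.5019] My 0.21535303811053588 gap0.039 ff36.6
up1 t6.70 d_uvz mm [0.0598 0.0302 0.3424] F_uvz [0.3876 0.3068 2.3224] My -0.018048982495044018 gap0.038 ff36.1
up2 t7.10 d_uvz mm [-0.0618 -0.0706  0.4328] F_uvz [ 0.9672 -0.6623 -0.1931] My -0.10585948267819838 gap0.034 ff35.5
aFalse t8.25 d_uvz mm [-19.9976   0.0178   0.6105] F_uvz [-0.8346 -0.6691 -0.558 ] My 0.20614709887740837 gap0.038 ff35.6
bFalse t9.65 d_uvz mm [-44.9947  -0.0237   0.5799] F_uvz [-0.4082 -0.5755 -1.5069] My 0.2108896064211412 gap0.042 ff35.6
cTrue t10.97 d_uvz mm [-55.0157  -0.1242   0.3916] F_uvz [2.8846 0.4115 0.2061] My -0.5290013737099744 gap0.039 ff36.0
hold t11.07 d_uvz mm [-54.9973  -0.1251   0.3121] F_uvz [2.6276 0.3209 3.2109] My -0.49009214912135 gap0.037 ff36.4
0.08659999999999998
```

The tab met the bar at 55.0 mm of draw, as predicted, with about 3 N. Now I ease back 1.5 mm and tip about the heel while keeping the tab behind the bar, with force checks at each step.

```bash
cat > tip.py <<'E'
from h import *
import json
yaw=np.radians(-10.75);u,v=axes(yaw)
p0=np.array([.567,.256,.0866])-.055*u      # tool at tab contact
g=.0015                                     # gap kept behind the bar
def pose(th,adv=0,bx=0,bz=0):
    t=np.radians(th); tab=lambda a:.012*np.cos(a)+.051*np.sin(a)
    H=p0+(.142+g)*u; H[2]=.070
    Hn=H-(tab(t)-tab(0)+adv-bx)*u+bz*Z
    return Hn+Ro.from_rotvec(t*v).apply(p0+g*u-H),rot(yaw,t).as_rotvec()
def st(n):
    o=ctrl.observe(); f=o["contact_force"]; F=np.array([f@u,f@v,f[2]])
    print(n,"t%.1f"%o["time"],"F",F.round(1),"My%.2f"%(o["ft_torque"]@v),"gap%.3f"%o["finger_gap"]); return F
E
python3 - <<'E'
from tip import *
bx=bz=0; th=0
ctrl.line_to(*pose(0),speed=.006); ctrl.hold(.1); F=st("eased")
while th<22:
    th=min(22,th+1.5); hit=ctrl.line_to(*pose(th,0,bx,bz),speed=.015,stop_force=7)
    ctrl.hold(.05); F=st(f"{th} {hit} bx{bx*1e3:.1f} bz{bz*1e3:.1f}")
    if hit or np.linalg.norm(F)>9: print("ABORT");break
    if F[2]>2.5: bz+=.0002
    elif F[2]<-4: bz-=.0002
    if F[0]>2.5: bx+=.0003
json.dump([th,bx,bz],open("st.json","w"))
a=cv2.resize(eyes.camera("side")[90:230,200:350],(600,560)); cv2.imwrite("pics/s3.png",a)
E
```

```text
eased t11.7 F [-1.7  0.3 -0.7] My0.22 gap0.040
1.5 False bx0.0 bz0.0 t12.1 F [ 0.6 -0.2 -0.9] My-0.07 gap0.036
3.0 False bx0.0 bz0.0 t12.6 F [ 1.  -0.2 -2.5] My-0.06 gap0.039
4.5 False bx0.0 bz0.0 t13.0 F [ 0.5  0.7 -3.1] My-0.05 gap0.039
6.0 False bx0.0 bz0.0 t13.5 F [ 0.6  0.2 -1.5] My-0.11 gap0.041
7.5 False bx0.0 bz0.0 t13.9 F [ 0.6 -0.6 -2.1] My-0.07 gap0.043
9.0 False bx0.0 bz0.0 t14.3 F [ 0.1  0.4 -1.8] My-0.11 gap0.035
10.5 False bx0.0 bz0.0 t14.8 F [ 0.7 -0.  -2.3] My-0.12 gap0.044
12.0 False bx0.0 bz0.0 t15.2 F [ 0.4 -0.2 -2.1] My-0.14 gap0.038
13.5 False bx0.0 bz0.0 t15.7 F [-0.2 -0.8 -2.1] My-0.16 gap0.039
15.0 False bx0.0 bz0.0 t16.1 F [-0.1  0.3 -2.3] My-0.16 gap0.040
16.5 False bx0.0 bz0.0 t16.5 F [ 0.5  0.8 -2.1] My-0.17 gap0.036
18.0 False bx0.0 bz0.0 t17.0 F [ 1.4 -0.2 -2.6] My-0.16 gap0.039
19.5 False bx0.0 bz0.0 t17.4 F [ 0.4  1.  -1. ] My-0.27 gap0.039
21.0 False bx0.0 bz0.0 t17.8 F [ 0.9 -0.6 -2.4] My-0.22 gap0.040
22 False bx0.0 bz0.0 t18.2 F [ 0.1 -0.1 -1.9] My-0.15 gap0.036
```

There was no contact during the tip; the tool just carries the tray's weight of about 2 N. Now I draw it under the bar gently.

Run:
```python
from tip import *
for a in(.006,.012,.024,.037):
    hit=ctrl.line_to(*pose(22,a),speed=.015,stop_force=4); F=st(f"adv{a} {hit}")
    if hit: break
print(ctrl.observe()["tool_pos"]-pose(22,.037)[0])
a=cv2.resize(eyes.camera("side")[90:230,180:350],(680,560)); cv2.imwrite("pics/s4.png",a)
```

```text
adv0.006 False t18.8 F [-2.1  0.5 -1.6] My-0.03 gap0.038
adv0.012 False t19.3 F [-0.4  0.5 -2. ] My-0.01 gap0.041
adv0.024 False t20.3 F [-0.8 -0.4 -1. ] My-0.08 gap0.039
adv0.037 False t21.3 F [-1.6  1.5 -1.5] My0.02 gap0.039
[-0.  0.  0.]
```

View pics/s4.png

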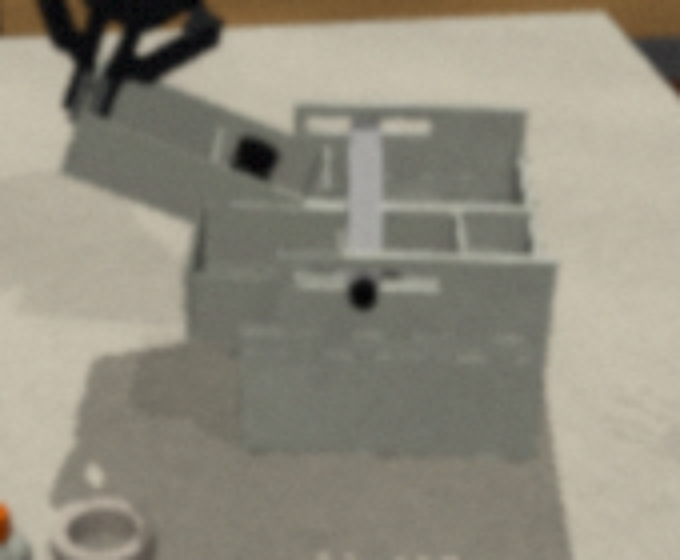

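The tray hangs tipped in front of the bar: the tab is at about (325,165), the bar starts at about (348,130), and a pot is visible standing. Now I firm the grip, lift out, level and carry it to above the mat.

Run:
```python
from tip import *
ctrl.set_gripper(0.,90); ctrl.hold(.2); st("grip")
print(ctrl.line_to(*pose(22,.045,0,.02),speed=.03,stop_force=6)); st("lift1")
p,r=pose(22,.08,0,.13); print(ctrl.line_to(p,r,speed=.08,stop_force=8)); st("lift2")
ctrl.hold(.2); q=p-.0*u
lv=rot(yaw).as_rotvec(); m=q+.03*Z
ctrl.line_to(m,lv,speed=.02); ctrl.hold(.2); st("level"); print(q,ctrl.observe()["tool_pos"])
t=np.array([.678,-.199,0])-.078*u
ctrl.line_to(np.r_[t[:2],m[2]],lv,speed=.12); ctrl.hold(.2); st("over mat"); print(ctrl.observe()["tool_pos"])
a=eyes.camera("top"); s=eyes.camera("side")
cv2.imwrite("pics/m1.png",np.hstack([a[60:360,180:440],s[60:360,200:460]]))
```

```text
grip t21.7 F [-1.2 -0.3  0.6] My0.09 gap0.027
False
lift1 t22.6 F [-0.1 -0.  -2.8] My-0.12 gap0.030
False
lift2 t24.2 F [ 0.1 -0.2 -1.9] My-0.14 gap0.027
level t26.2 F [ 0.6  0.5 -2.7] My0.25 gap0.029
[0.4342 0.2812 0.2686] [0.4343 0.2812 0.2984]
over mat t30.7 F [-0.1  0.4 -1.6] My0.19 gap0.033
[ 0.6014 -0.1844  0.2986]
```

View pics/m1.png

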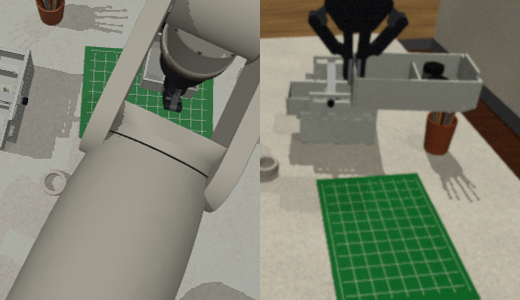

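The side view shows the tray level in the grip at about (415,85), with a pot standing behind the divider. Lowering it onto the mat.

Run:
```python
from tip import *
p=ctrl.observe()["tool_pos"]; lv=rot(yaw).as_rotvec(); t=np.array([.678,-.199,0])-.078*u
ctrl.line_to(t+.045*Z,lv,speed=.1); st("low")
h=ctrl.line_to(t+.0188*Z,lv,speed=.015,stop_force=3); st(f"down {h}"); print(ctrl.observe()["tool_pos"])
if ctrl.observe()["tool_pos"][2]<.024:
    ctrl.set_gripper(.35); ctrl.hold(.3); st("open")
    c=ctrl.observe()["tool_pos"]; ctrl.line_to(c+.16*Z,lv,speed=.06)
    ctrl.move_joints([-1.1]+list(ctrl.observe()["joint_pos"][1:])); ctrl.hold(.3); st("clear")
    a=eyes.camera("top"); s=eyes.camera("side")
    cv2.imwrite("pics/m2.png",np.hstack([cv2.resize(a[60:260,220:420],(400,400)),cv2.resize(s[200:384,220:404],(400,400))]))
```

```text
low t33.5 F [-1.   0.2 -2.8] My0.21 gap0.029
down True t35.1 F [-0.4  1.   7.5] My0.04 gap0.028
[ 0.6013 -0.1844  0.0194]
open t35.8 F [-0.4 -0.1 -0. ] My-0.02 gap0.346
clear t40.5 F [-0.5  0.6 -0.1] My0.03 gap0.351
```

View pics/m2.png

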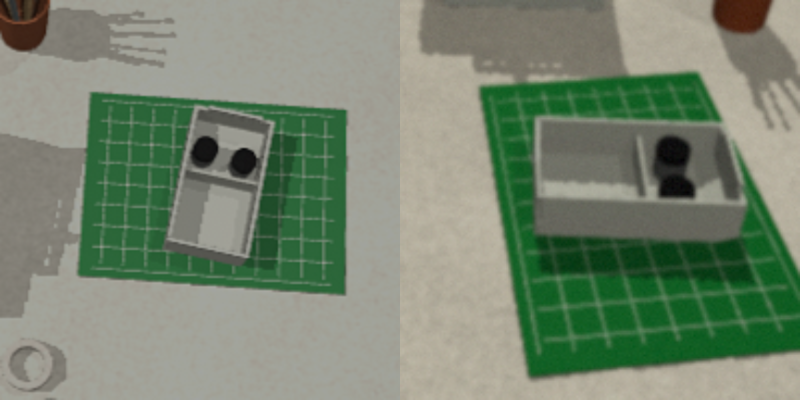

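The tray lies flat mid-mat at about (220,185) in the left panel, with both pots upright behind the divider at (204,150) and (243,161). The arm is clear, so I'm handing in.

```bash
python3 -c "
from workcell import ctrl, eyes, finish_job
print(finish_job())"
```

```text
the job is handed in; nothing more can be done
None
```

I drew the pot tray out under the keeper bar and set it flat in the middle of the green mat with both pots upright, and handed the job in at about 40 s; the judge's verdict was not shown.

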